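# Clamp a pressing cassette in the cam-lever press

### The arm

A 7-joint arm with a two-finger parallel gripper is mounted at the origin on the work surface. World frame = base frame: x ahead of the robot, y to its left, z up, the work surface at z = 0. Lengths are in m, angles in degrees, forces in N, time in s.
With the tool pointing down it reaches from about 0.35 to 0.9 m from the base axis. Payload 8.1 kg.
Tool frame: the origin (TCP) lies between the finger pads; the fingertips stand 17 mm ahead of it and the grasp point (between the pads) lies 2 mm behind it; z points along the fingers, y is the line along which they close (so a half turn about z gives the same grasp; the last joint's range is limited). The gripper opens to 85 mm and grips with 20 to 120 N. Pads are 22 mm wide; open, the fingers measure 114 mm over their backs; the gripper's body (76 mm by 85 mm) begins 54 mm behind the grasp point. The pads swing forward as they close: fully open they stand 13 mm farther back than shut.
Start: joints at [-70.222, 24.895, 1.432, 90.138, -0.665, 64.973, -4.303], TCP at [0.271, 0.563, 0.248] pointing down, gripper open.
Joint ranges: [-149.89, 149.89], [-25.12, 119.58], [-72.63, 75.52], [4.76, 147.25], [-75.54, 255.54], [6.69, 114.76], [-157.13, 157.13]. Speed limits (degrees/s): [127.2, 127.2, 172.46, 172.46, 180, 180, 180].

### API

Orientations are given as a 3x3 rotation matrix whose columns are the frame's x, y, z axes.
In Python, from workcell import bot gives the robot as it stands.
- The arm moves only by the shell command python3 drive.py 'ROWS' [FORCE]. ROWS is one flat JSON list of numbers that holds 1 to 12 rows one after another, with no inner brackets; each row has 7 numbers: a rotation vector rx, ry, rz in degrees, then dx, dy, dz in m, then the finger opening in m; each row is the pose to reach, as a shift and turn from the pose commanded when the command began, along the tool's axes at that moment; what a row does not reach only later rows make up. A row lasts 1/8 s, in which the tool goes at most 0.0625 m and 10.7 degrees, less where a joint would pass 70% of its speed; a pose out of reach is approached as far as the arm can. The fingers move at their own pace and stop on an object; FORCE is the grip in N (left out, the last holds). Time passes only in rows, so rows that do not move let the fingers close. It prints the time, the measured TCP pose, the force, the opening and the grip force at its end. Input that does not fit is refused with a message, and nothing moves.
- bot.get_obs(): the state, without advancing time (a new reading comes with each control period).
- bot.read_camera(name): name is "side" or "top" or "wrist"; returns a dict with "pixels" (400x640x3 uint8, red, green, blue), "mtx" (3x3 intrinsics, pixels), "k1" (the pictures are not rectified: a ray, as slopes to the right and down, at radius r is drawn at 1 + k1 r^2 times it, then the intrinsics apply), "extrinsics" (4x4, takes a point from world to camera coordinates). Camera axes: x right, y down, z forward; pixel columns grow to the right and rows downward; lengths in m; the calibration is good to about 2 mm. A picture is of the moment at which its call begins. There is no depth.
- bot.hand_in(): hands the job in; it is judged then, once.
The state is a dict: "t": time; "qpos": joint angles; "qvel": joint speeds; "tau": joint torques, N m; "position": TCP position; "ee_rot": TCP orientation; "contact_force": force on the tool from outside, world axes, zero at the start; "ft_torque": the same for the moment, N m; "gripper_width": finger opening in m; "grip_force": force on a finger pad.
Only numpy, scipy, OpenCV 4.12 (cv2) and the standard library are available. Lean on these libraries where they do the work, as an engineer would, in place of code of your own. Each camera call takes 0.05 s, during which the arm holds its last target. There are 200 camera calls.

### The job

Flip the press's cam lever fully open, then turn the adjusting nut until its pointer lines up with the index rib on the bridge. Then lift the pressing cassette out of its tray, set it on the press bed with its finger tab towards the open front, slide it in squarely under the forked foot until it meets the back stop, and only then flip the lever fully closed so that the cassette is clamped. Leave the bottle, the jar and the book where they are.

Things in the scene. Friction and masses are not known exactly. Their poses are not given: they have to be found in the camera images.
- press: Small bench press fixed to the table. Origin: table level, under the vertical spindle axis; x points into the press (away from its open front), y towards the lever side, z up (press frame, below in mm). Two grey posts, 50 (x) x 25 (y), at y = -87.5 and +87.5, 150 clear between them, from the bed to the bridge.
- bed_front (a point): Middle of the front edge of the plywood bed, on its top: press frame (-200, 0, 20). The bed is 295 x 200, flat, top at z = 20, and runs from x = -200 to x = +95.
- back_stop (a point): Middle of the face of the low aluminium back stop: press frame (77, 0, 30). 120 wide, from z = 20 to 40.
- bridge (a point): Centre of the top of the grey bridge over the two posts: press frame (0, 0, 175). The bridge is 50 (x) x 200 (y), underside at z = 150. The camshaft lies along y above it at z = 189, from the spindle to the lever; its top is below z = 203.
- index (a point): Inner edge of the index rib, an upright aluminium plate 8 thick (x) on the bridge's -y half, from y = -68 to -96, top at z = 200: this point is at press frame (0, -68, 195).
- lever (a joint): Cam lever angle. 0 = closed: it lies level, pointing to the press's -x (out of the front). 1.5 = fully open: it stands nearly upright. Opening swings the tip up about the press's y axis. It stays where it is left (about 2 N at the tip to move, up to 5 N to close on the cassette). Opening lifts nut and foot 12 mm, evenly with the angle.
- lever_pivot (a point): Axis of the lever: press frame (0, 125, 189); axis along the press's y.
- lever_tip (a point): Centre of the black knob, a cylinder 28 mm in diameter and 30 mm long along the lever axis, at the lever's tip, 100 mm from the pivot; the arm behind it is a 12 mm round bar, swinging in the plane y = 125 of the press frame.
- nut (a joint): Adjusting nut angle about the vertical spindle, limits -2.5 and 0.6 rad, growing clockwise seen from above. 0 = set: the pointer points to the press's -y, straight at the index rib, along the bridge. Negative = too loose; it starts 0.8 to 1.5 rad short. 1 rad clockwise lowers the foot 4 mm. Friction 0.1 N m; stays where it is left.
- nut_grip (a point): Centre of the nut's bar, on the spindle axis, to be gripped from above across its width. Bar 20 mm wide, 60 long, 22 high; this point is 231 mm above the table with the lever closed, 243 with it open. Under the bar is a round collar 40 mm in diameter. Its y axis lies along the bar, the pointer at the -y end.
- nut_pointer (a point): Tip of the pointer: a finger 10 mm wide and 12 high that prolongs one end of the nut's bar to 56 mm from the axis.
- foot: Forked foot under the bridge. Origin on the spindle axis, level with the undersides of its two rubber pads (56 in x, 24 in y, at y = -34 and +34); the cassette's handle passes between them, under a crosshead 65 mm up. Sprung: 1.5 N/mm, gives 16 mm. With the nut at 0 it is 54 mm above the table, lever open; closing presses the cassette (top then at 48) with about 10 N.
- tray: Grey open tray fixed to the table, 220 (x) x 124 (y) x 62 mm high, walls and floor 6 mm; origin at the centre of its underside. It holds the cassette with 5 to 6 mm to spare all round, so the tab cannot be gripped there.
- cassette: Pressing cassette, about 0.55 kg: plywood boards 150 (x) x 100 (y) x 28 mm thick; origin at the centre of their underside, z up. Arch handle on top, along x. A tongue 8 mm thick, 50 wide, with an upright tab at its end sticks out at -x; overall x = -123 to +75. Home: +x end at the back stop, origin at press x = 0 to 2, y = 0, z = 20.
- cassette_handle (a point): Middle of the handle's level bar: round, 14 mm diameter, along the cassette's x, 84 mm long, 75 mm above the cassette's underside (47 above the boards). Uprights at x = -42 and +42 mm.
- cassette_tab (a point): Point in the upright finger tab: aluminium plate 10 mm thick (x), 50 wide (y), 45 high from the cassette's underside, its mid plane 118 mm from the cassette's origin along -x; 38 free between tab and boards (tongue top at 8 mm). This point is 35 mm above the underside. Pushing down on it makes the cassette bind on the bed; eased up 2 to 3 mm it slides freely.
- book: Bystander: closed brown book lying flat, 160 x 122 x 42 mm. Origin at the centre of its underside.
- bottle: Bystander: amber bottle, 56 mm diameter, 140 mm high. Origin at the centre of its underside.
- jar: Bystander: white jar, 64 mm diameter, 90 mm high. Origin at the centre of its underside.

How it is judged:
By the outcome, as a careful person would: the job done as asked, in the order asked, and still so for the second after the job is handed in, with the robot touching nothing.
It also fails if it takes over 72 s, if anything falls off the work surface, if the arm or the gripper's body presses on something with over 40 N, if the wrist force passes 120 N, or if a joint passes its speed limit or range.

## Working session

There is one attempt and no reset: what is moved stays moved. The work goes in short steps, Python scripts to look and compute and a shell command to move; the robot and the scene stay as the last step left them, time stands still between calls to the robot, and variables do not carry over. Pictures are saved under pics/ and viewed, at most 10 in all, crops included, and the job is handed in when it is done.

```bash
ls; mkdir -p pics; cat > h.py <<'E'
import numpy as np,cv2
from workcell import bot
def cam(n,save=None):
    c=bot.read_camera(n)
    if save: cv2.imwrite('pics/'+save,cv2.cvtColor(c['pixels'],cv2.COLOR_RGB2BGR))
    return c
def ray(c,u,v):
    K=c['mtx'];d=np.array([(u-K[0,2])/K[0,0],(v-K[1,2])/K[1,1]]);p=d.copy()
    for _ in range(20): p=d/(1+c['k1']*(p@p))
    E=c['extrinsics'];R=E[:3,:3];o=-R.T@E[:3,3]
    r=R.T@np.array([p[0],p[1],1]);return o,r/np.linalg.norm(r)
def plane(c,u,v,z):
    o,r=ray(c,u,v);return o+r*(z-o[2])/r[2]
def tri(c1,p1,c2,p2):
    o1,r1=ray(c1,*p1);o2,r2=ray(c2,*p2)
    s=np.linalg.lstsq(np.c_[r1,-r2],o2-o1,rcond=None)[0]
    a,b=o1+s[0]*r1,o2+s[1]*r2;return (a+b)/2,np.linalg.norm(a-b)
def proj(c,P):
    E=c['extrinsics'];q=E[:3,:3]@np.asarray(P)+E[:3,3];p=q[:2]/q[2];p=p*(1+c['k1']*(p@p))
    return (c['mtx']@np.r_[p,1])[:2]
E
python3 - <<'E'
from h import *
for n in('top','side'):
    c=cam(n,n+'1.png');print(n,c['mtx'].round(1).tolist(),c['k1'],(-c['extrinsics'][:3,:3].T@c['extrinsics'][:3,3]).round(3))
o=bot.get_obs();print(o['t'],o['position'],o['ee_rot'].round(4))
E
```

```text
drive.py
pics
workcell.py
top [[409.9, 0.0, 320.5], [0.0, 409.9, 203.4], [0.0, 0.0, 1.0]] -0.00927773436984436 [0.406 0.02  1.141]
side [[490.7, 0.0, 312.9], [0.0, 490.7, 192.9], [0.0, 0.0, 1.0]] 0.0047467322845658085 [-0.088 -1.021  0.972]
0.1 [0.27048001 0.56297703 0.24763799] [[-9.014e-01  4.331e-01 -5.000e-04]
 [ 4.331e-01  9.014e-01 -1.300e-03]
 [-1.000e-04 -1.400e-03 -1.000e+00]]
```

View pics/top1.png

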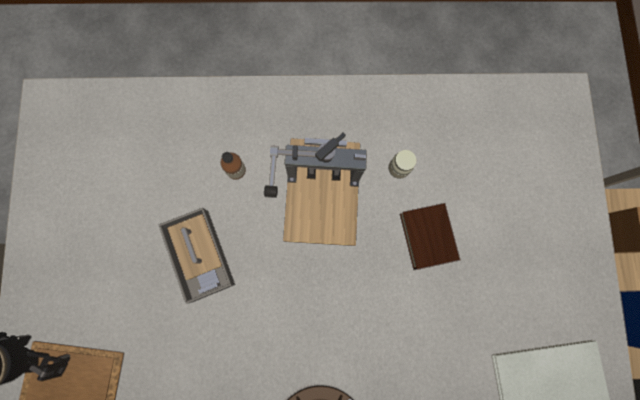

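View pics/side1.png

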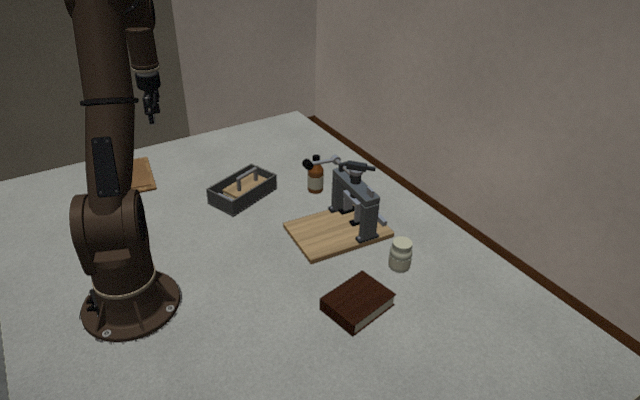

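The top view shows the press at about (325,160) with its front facing down in the image. The knob is at (271,191), the nut pointer points up and right to (345,135), and the tray is at (197,254) with its tab at the lower end (208,281). The side view shows the same layout. Next I'll view enlarged crops.

```bash
python3 - <<'E'
from h import *
t=cv2.imread('pics/top1.png');s=cv2.imread('pics/side1.png')
a=cv2.resize(t[120:260,150:410],None,fx=3,fy=3,interpolation=cv2.INTER_CUBIC) # 780x420
cv2.imwrite('pics/cropt.png',a)
hsv=cv2.cvtColor(t,cv2.COLOR_BGR2HSV)
m=((hsv[...,0]<25)&(hsv[...,1]>70)&(hsv[...,2]>110)).astype(np.uint8)
m[:, :150]=0; m[300:]=0
m=cv2.morphologyEx(m,cv2.MORPH_OPEN,np.ones((3,3)))
cs,_=cv2.findContours(m,cv2.RETR_EXTERNAL,cv2.CHAIN_APPROX_NONE)
for c in cs:
    if cv2.contourArea(c)>150: print(cv2.contourArea(c),cv2.boundingRect(c),cv2.minAreaRect(c))
c=max(cs,key=cv2.contourArea)[:,0].astype(float)
C=cam('top')
x0,y0,w,h=cv2.boundingRect(c.astype(np.int32))
def fit(p): return cv2.fitLine(p.astype(np.float32),cv2.DIST_HUBER,0,.01,.01).ravel()
P=np.array([plane(C,u,v,.02) for u,v in c]);
L=P[(c[:,0]<x0+4)&(c[:,1]>190)&(c[:,1]<y0+h-6)];R=P[(c[:,0]>x0+w-5)&(c[:,1]>190)&(c[:,1]<y0+h-6)]
F=P[(c[:,1]>y0+h-6)&(c[:,0]>x0+5)&(c[:,0]<x0+w-5)]
for q in(L,R,F):
    f=fit(q[:,:2]);print(len(q),f.round(4),np.degrees(np.arctan2(f[1],f[0])))
E
```

```text
811.0 (615, 252, 25, 39) ((627.0, 271.0), (38.0, 24.0), 90.0)
2036.5 (168, 215, 53, 64) ((193.96263122558594, 246.69906616210938), (56.64697265625, 38.55189514160156), 69.67686462402344)
652.5 (605, 189, 35, 26) ((622.0, 201.5), (25.0, 34.0), 90.0)
4697.5 (284, 167, 74, 78) ((321.34759521484375, 205.55410766601562), (72.06610870361328, 74.99632263183594), 3.6522228717803955)
48 [ 0.9966 -0.0821  0.5809  0.0804] -4.7083187
48 [ 0.9958 -0.0911  0.5708 -0.1147] -5.225071
63 [0.0821 0.9966 0.497  0.0063] 85.29162
```

View pics/cropt.png

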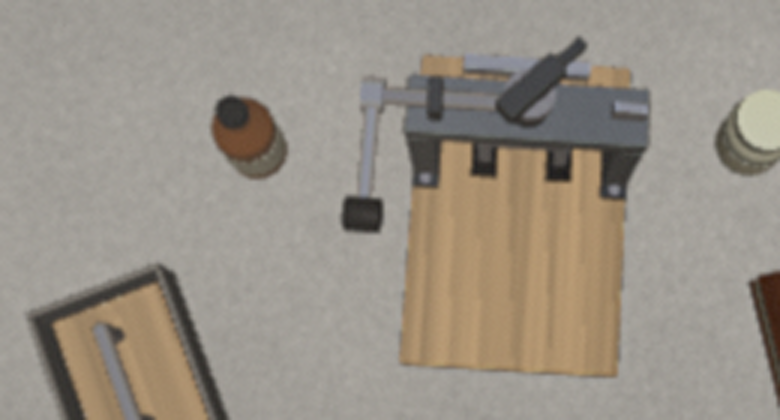

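The crop shows the knob at crop (362,214), which is image (270.7,191.3), and the pointer tip at crop (580,43), image (343.3,134.3). The index rib is near crop (630,108). Press yaw is about -5°. Next I'll project the press model as a check and measure the nut and cassette.

```bash
cat >> h.py <<'E'
YAW=np.radians(-4.95);PO=np.array([.6934,-.0273,0]);c_,s_=np.cos(YAW),np.sin(YAW)
RP=np.array([[c_,-s_,0],[s_,c_,0],[0,0,1]])
def W(x,y,z): return PO+RP@np.array([x,y,z])/1000
def toP(p): return (RP.T@(np.asarray(p)-PO)*1000).round(1)
E
python3 - <<'E'
from h import *
t=cv2.imread('pics/top1.png');s=cv2.imread('pics/side1.png')
T=cam('top');S=cam('side')
print('pointer press',toP(plane(T,343.3,134.3,.231)))
def blob(img,box,vmax):
    g=img.max(2);x0,y0,x1,y1=box;m=(g[y0:y1,x0:x1]<vmax).astype(np.uint8)
    n,l,st,ce=cv2.connectedComponentsWithStats(m);i=1+np.argmax(st[1:,4]);return ce[i]+[x0,y0],st[i]
kt,a=blob(t,(260,180,282,202),70);ks,b=blob(s,(300,152,315,172),70)
p,e=tri(T,kt,S,ks);print('knob',kt,a,ks,b,p,e,toP(p),'pred px',proj(T,W(-100,125,189)),proj(S,W(-100,125,189)))
# overlay
big=cv2.resize(np.vstack([t[120:310,150:390]]),None,fx=3,fy=3,interpolation=cv2.INTER_CUBIC)
def dot(P,col=(0,0,255)):
    u=(proj(T,P)-[150,120])*3+1; cv2.circle(big,tuple(int(x) for x in u.round()),2,col,-1)
for q in [(-200,100,20),(-200,-100,20),(0,0,175),(-25,100,175),(-25,-100,175),(25,-100,175),(25,100,175),(0,-68,200),(77,60,40),(77,-60,40),(-100,125,189),(0,125,189)]: dot(W(*q))
# cassette boards: z= 6+28 -> top .034 ; tray rim .062
hsv=cv2.cvtColor(t,cv2.COLOR_BGR2HSV)
m=((hsv[...,0]<25)&(hsv[...,1]>60)&(hsv[...,2]>100)).astype(np.uint8);m[:,:150]=0;m[:,250:]=0;m[300:]=0
g=t.max(2).astype(int);mx=t.max(2).astype(int)-t.min(2)
d=((hsv[...,2]<105)|(m>0)).astype(np.uint8);d[:200]=0;d[310:]=0;d[:,:150]=0;d[:,245:]=0
d=cv2.morphologyEx(d,cv2.MORPH_CLOSE,np.ones((5,5)))
cs,_=cv2.findContours(d,cv2.RETR_EXTERNAL,cv2.CHAIN_APPROX_NONE);k=max(cs,key=cv2.contourArea)
r=cv2.minAreaRect(k);print('tray',r);bp=cv2.boxPoints(r)
for q in bp: print(plane(T,*q,.062).round(4)); dot(plane(T,*q,.062),(0,255,0))
cv2.imwrite('pics/over.png',big)
E
```

```text
pointer press [ 38.9 -36.9 231. ]
knob [270.43442623 191.00819672] [  5   6  12  11 122] [307.72727273 164.27272727] [ 3  7 11 12 88] [0.60470066 0.1058513  0.19503931] 0.0006680247428069249 [-99.9 125.  195. ] pred px [270.6044687  191.71676311] [307.77272822 165.93382938]
tray ((196.4657440185547, 255.07534790039062), (83.5673828125, 51.84923553466797), 69.44395446777344)
[0.5477 0.4137 0.062 ]
[0.5936 0.2882 0.062 ]
[0.3878 0.2088 0.062 ]
[0.3455 0.3313 0.062 ]
```

View pics/over.png

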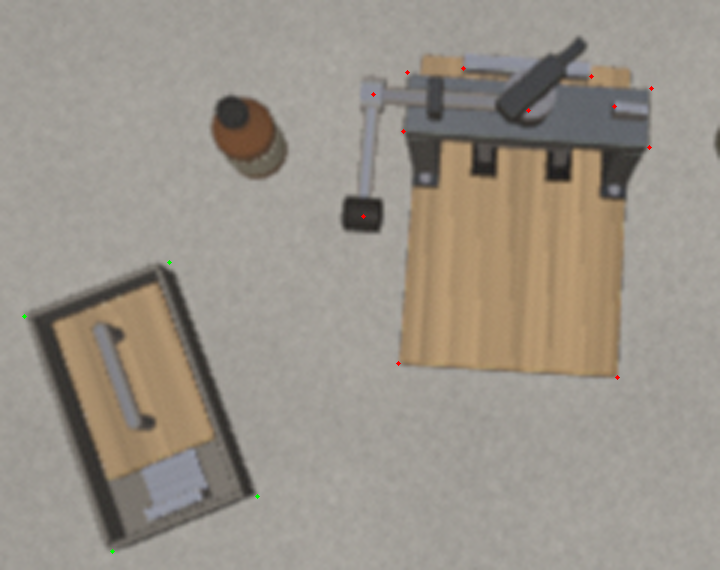

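The projected press points fall on the image: the knob triangulates to press (-99.9,125), and the bed, bridge and rib dots all match. The tray is at about (0.469,0.310) with yaw near 21.6°. First I'll work out the move to the knob.

```bash
cat >> h.py <<'E'
def go(P,yaw,up=0.0):
    """tool-axis shift & turn for GRASP POINT at world P, closing axis at world yaw (deg, mod 180)"""
    o=bot.get_obs();R=o['ee_rot'];best=None
    for k in(0,180):
        a=np.radians(yaw+k);y=np.array([np.cos(a),np.sin(a),0]);z=np.array([0,0,-1.]);x=np.cross(y,z)
        rv=np.degrees(cv2.Rodrigues(R.T@np.c_[x,y,z])[0].ravel())
        if best is None or abs(rv[2])<abs(best[2]): best=rv
    t=np.asarray(P)-[0,0,.002]
    print('t',round(o['t'],2),'q7',o['qpos'][6].round(1),'rv',best.round(2),'d',(R.T@(t-o['position'])).round(4),'dist',np.linalg.norm(t-o['position']).round(3))
    return R,o
E
python3 - <<'E'
from h import *
go(W(-100,125,265),85.05);R,o=go(W(-100,125,189),85.05)
E
```

```text
t 0.25 q7 -4.3 rv [ -0.04  -0.   -20.71] d [-0.4991 -0.2676 -0.0148] dist 0.567
t 0.25 q7 -4.3 rv [ -0.04  -0.   -20.71] d [-0.4991 -0.2675  0.0612] dist 0.57
```

```bash
python3 drive.py '[0,0,-10,-0.15,-0.08,-0.015,0.055,0,0,-20.71,-0.3,-0.16,-0.015,0.055,0,0,-20.71,-0.4991,-0.2676,-0.015,0.055,0,0,-20.71,-0.4991,-0.2676,-0.015,0.055,0,0,-20.71,-0.4991,-0.2676,-0.015,0.055,0,0,-20.71,-0.4991,-0.2676,-0.015,0.055,0,0,-20.71,-0.4991,-0.2676,-0.015,0.055,0,0,-20.71,-0.4991,-0.2676,-0.015,0.055,0,0,-20.71,-0.4991,-0.2676,-0.015,0.055,0,0,-20.71,-0.4991,-0.2676,-0.015,0.055,0,0,-20.71,-0.4991,-0.2676,-0.015,0.055,0,0,-20.71,-0.4991,-0.2676,-0.015,0.055]' 25
python3 - <<'E'
from h import *
R,o=go(W(-100,125,189),85.05);cam('wrist','w1.png')
E
```

```text
t: 1.75
position: [0.6038, 0.1079, 0.2632]
ee_rot: [[-0.996, 0.084, -0.001], [0.084, 0.996, 0.001], [0.001, 0.001, -1.0]]
contact_force: [-0.1, 1.1, -0.0]
gripper_width: 0.055
grip_force: 0.0
t 1.75 q7 73.3 rv [ 0.05 -0.04  0.14] d [-0.0009 -0.0021  0.0762] dist 0.076
```

View pics/w1.png

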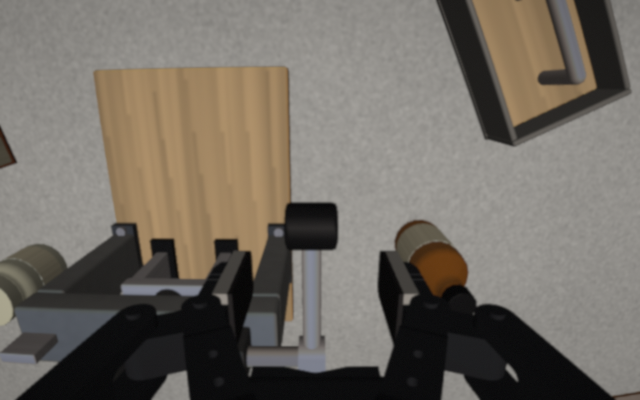

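The wrist view shows the knob at (311,226), centred between the fingers at about 230 and 395. I'll descend and grip.

```bash
python3 drive.py '[0,0,0,-0.001,-0.002,0.03,0.055,0,0,0,-0.001,-0.002,0.06,0.055,0,0,0,-0.001,-0.002,0.076,0.055,0,0,0,-0.001,-0.002,0.076,0.055,0,0,0,-0.001,-0.002,0.076,0.02,0,0,0,-0.001,-0.002,0.076,0.02,0,0,0,-0.001,-0.002,0.076,0.02,0,0,0,-0.001,-0.002,0.076,0.02]' 25
python3 drive.py '[0,0,0,-0.0009,0,-0.013,0.02,0,0,0,-0.0034,0,-0.0259,0.02,0,0,0,-0.0134,0,-0.05,0.02,0,0,0,-0.0293,0,-0.0707,0.02,0,0,0,-0.05,0,-0.0866,0.02,0,0,0,-0.0741,0,-0.0966,0.02,0,0,0,-0.085,0,-0.0985,0.02,0,0,0,-0.0965,0,-0.0995,0.02,0,0,0,-0.0975,0,-0.0995,0.02,0,0,0,-0.0975,0,-0.0995,0.02]'
python3 - <<'E'
from h import *
R,o=go(W(-100,125,189),85.05);print(toP(o['position']),o['contact_force'])
cam('top','t2.png')
E
```

```text
t: 2.8
position: [0.6061, 0.1053, 0.1884]
ee_rot: [[-0.996, 0.085, 0.002], [0.085, 0.996, 0.002], [-0.002, 0.002, -1.0]]
contact_force: [-0.3, 5.1, 3.3]
gripper_width: 0.0293
grip_force: 31.0
t: 4.05
position: [0.7017, 0.0972, 0.2867]
ee_rot: [[-0.996, 0.085, -0.002], [0.085, 0.996, 0.002], [0.002, 0.002, -1.0]]
contact_force: [-2.3, 5.4, -0.5]
gripper_width: 0.0297
grip_force: 27.0
t 4.05 q7 76.7 rv [ 0.1  -0.12  0.08] d [0.0973 0.0002 0.0999] dist 0.139
[ -2.5 124.7 286.7] [-2.27439495  5.44306706 -0.52902355]
```

```bash
python3 drive.py '[0,0,0,0,0,0,0.055,0,0,0,0,0,0,0.055,0,0,0,0,0,0,0.055,0,0,0,0,0,-0.04,0.055,0,0,0,0,0,-0.065,0.055,0,0,0,0,0,-0.065,0.055]'
python3 - <<'E'
from h import *
R,o=go(W(0,0,300),41.6)
E
```

```text
t: 4.85
position: [0.7036, 0.0952, 0.3545]
ee_rot: [[-0.996, 0.087, 0.004], [0.087, 0.996, 0.001], [-0.004, 0.001, -1.0]]
contact_force: [-0.2, -0.5, -0.7]
gripper_width: 0.0552
grip_force: 0.0
t 4.85 q7 76.6 rv [ 0.15  0.22 43.43] d [-0.0003 -0.123   0.0563] dist 0.135
```

```bash
python3 drive.py '[0,0,10,0,-0.04,0,0.05,0,0,20,0,-0.08,0,0.05,0,0,30,0,-0.123,0.02,0.05,0,0,43.4,0,-0.123,0.04,0.05,0,0,43.4,0,-0.123,0.04,0.05,0,0,43.4,0,-0.123,0.04,0.05,0,0,43.4,0,-0.123,0.04,0.05]'
python3 - <<'E'
from h import *
R,o=go(W(0,0,252),41.6);cam('wrist','w2.png')
E
```

```text
t: 5.72
position: [0.6919, -0.027, 0.3116]
ee_rot: [[-0.666, 0.746, -0.0], [0.746, 0.666, -0.0], [0.0, -0.0, -1.0]]
contact_force: [0.7, 0.4, 0.0]
gripper_width: 0.0502
grip_force: 0.0
t 5.72 q7 47.5 rv [-0.01 -0.    0.12] d [-0.0012  0.0009  0.0616] dist 0.062
```

View pics/w2.png

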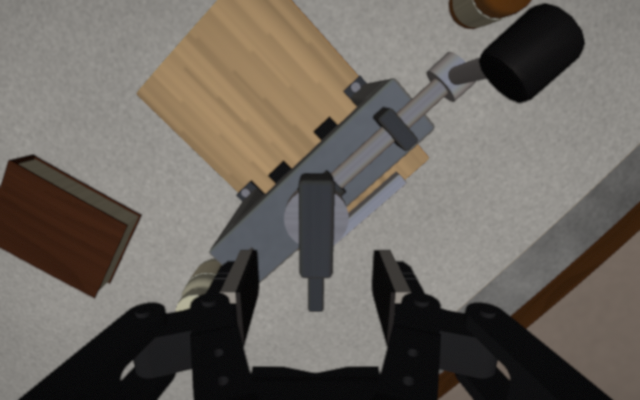

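The wrist view shows the nut's bar running straight up the image from (316,175) to (315,310), centred between the fingers. The lever is standing upright. I'll grip and turn.

```bash
python3 drive.py '[0,0,0,-0.0012,0.001,0.03,0.05,0,0,0,-0.0012,0.001,0.0616,0.05,0,0,0,-0.0012,0.001,0.0616,0.05,0,0,0,-0.0012,0.001,0.0616,0.01,0,0,0,-0.0012,0.001,0.0616,0.01,0,0,0,-0.0012,0.001,0.0616,0.01,0,0,0,-0.0012,0.001,0.0616,0.01]' 40
python3 - <<'E'
from h import *
R,o=go(W(0,0,252),-4.95);print(toP(o['position']),o['gripper_width'],o['contact_force'])
E
```

```text
t: 6.65
position: [0.6939, -0.028, 0.2523]
ee_rot: [[-0.664, 0.748, 0.002], [0.748, 0.664, -0.0], [-0.002, 0.001, -1.0]]
contact_force: [-4.1, -1.5, 6.8]
gripper_width: 0.0188
grip_force: 41.8
t 6.65 q7 48.1 rv [ 0.12  0.06 46.56] d [0.0008 0.0001 0.0023] dist 0.002
[  0.5  -0.6 252.3] 0.01878979229327674 [-4.11523975 -1.53847362  6.75896999]
```

```bash
python3 drive.py '[0,0,8,0,0,0,0.01,0,0,16,0,0,0,0.01,0,0,24,0,0,0,0.01,0,0,32,0,0,0,0.01,0,0,40,0,0,0,0.01,0,0,46.5,0,0,0,0.01,0,0,46.5,0,0,0,0.01,0,0,46.5,0,0,0,0.01]'
python3 - <<'E'
from h import *
R,o=go(W(0,0,252),-4.95);print(toP(o['position']),o['contact_force'],o['ft_torque'])
E
python3 drive.py '[0,0,0,0,0,0,0.05,0,0,0,0,0,0,0.05,0,0,0,0,0,0,0.05,0,0,0,0,0,-0.03,0.05,0,0,0,0,0,-0.06,0.05,0,0,0,0,0,-0.1,0.05,0,0,0,0,0,-0.1,0.05,0,0,0,0,0,-0.1,0.05]'
python3 - <<'E'
from h import *
cam('wrist','w3.png')
o=bot.get_obs();print(o['position'])
x0=np.degrees(np.arctan2(o['ee_rot'][1,1],o['ee_rot'][0,1]));print(x0)
E
```

```text
t: 7.65
position: [0.6933, -0.0282, 0.2523]
ee_rot: [[0.085, 0.996, 0.001], [0.996, -0.085, -0.001], [-0.001, 0.001, -1.0]]
contact_force: [-6.2, -2.0, 9.0]
gripper_width: 0.0189
grip_force: 42.1
t 7.65 q7 7.1 rv [0.06 0.03 0.06] d [0.001  0.     0.0023] dist 0.002
[ -0.   -1.  252.3] [-6.20409296 -2.02263356  9.01675735] [-0.4267232   1.31685449 -0.16845009]
t: 8.65
position: [0.6934, -0.0271, 0.3497]
ee_rot: [[0.084, 0.996, -0.0], [0.996, -0.084, 0.0], [0.0, -0.0, -1.0]]
contact_force: [-0.6, -0.5, -1.0]
gripper_width: 0.0502
grip_force: 0.0
[ 0.69317884 -0.02697323  0.34909272]
-4.8412365255906895
```

View pics/w3.png

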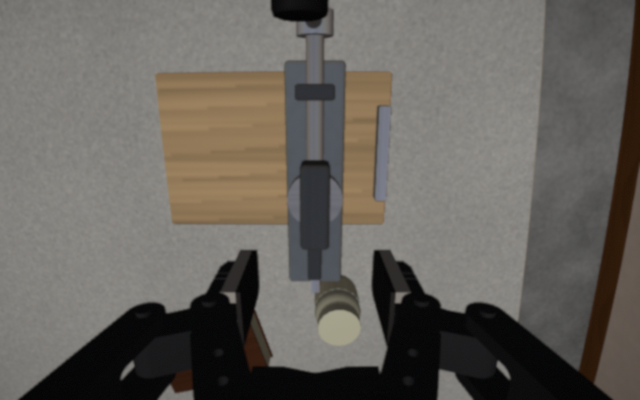

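The wrist view shows the pointer lying along the bridge, with bar and tip at column 315 from (315,163) to (315,278), aimed at the rib. Next is the cassette.

```bash
python3 - <<'E'
from h import *
T=cam('top','t3.png')
a=plane(T,150+100/3,120+328/3,.088);b=plane(T,150+135/3,120+425/3,.088);print(a,b,np.degrees(np.arctan2(*(a-b)[[1,0]])))
h=(a+b)/2;print(h);h[2]=.20
go(h,111.6)
E
```

```text
[0.53184322 0.33824398 0.088     ] [0.44902725 0.30640147 0.088     ] 21.031614484533087
[0.49043523 0.32232272 0.088     ]
t 8.75 q7 5.4 rv [-1.000e-01  6.000e-02  6.355e+01] d [ 0.331  -0.2312  0.1513] dist 0.431
```

```bash
python3 drive.py '[0,0,8,0.04,-0.04,0,0.055,0,0,16,0.08,-0.08,0,0.055,0,0,24,0.12,-0.11,0,0.055,0,0,32,0.16,-0.14,0.03,0.055,0,0,40,0.2,-0.16,0.06,0.055,0,0,48,0.24,-0.19,0.09,0.055,0,0,56,0.29,-0.21,0.12,0.055,0,0,63.5,0.331,-0.231,0.15,0.055,0,0,63.5,0.331,-0.231,0.15,0.055,0,0,63.5,0.331,-0.231,0.15,0.055,0,0,63.5,0.331,-0.231,0.15,0.055,0,0,63.5,0.331,-0.231,0.15,0.055]'
python3 - <<'E'
from h import *
go([.4904,.3223,.081],111.6);c=cam('wrist','w4.png');print(proj(c,[.4904,.3223,.088]),proj(c,[.5318,.3382,.088]),proj(c,[.4490,.3064,.088]))
E
```

```text
t: 10.25
position: [0.4922, 0.3211, 0.2009]
ee_rot: [[0.93, 0.367, 0.001], [0.367, -0.93, 0.001], [0.001, -0.0, -1.0]]
contact_force: [0.5, -0.1, 0.5]
gripper_width: 0.0551
grip_force: 0.0
t 10.25 q7 -86.2 rv [-0.02 -0.06 -0.05] d [-0.0013 -0.0017  0.1219] dist 0.122
[311.49960601 202.14525884] [311.94079254 139.24488532] [311.1140192 258.8965796]
```

View pics/w4.png

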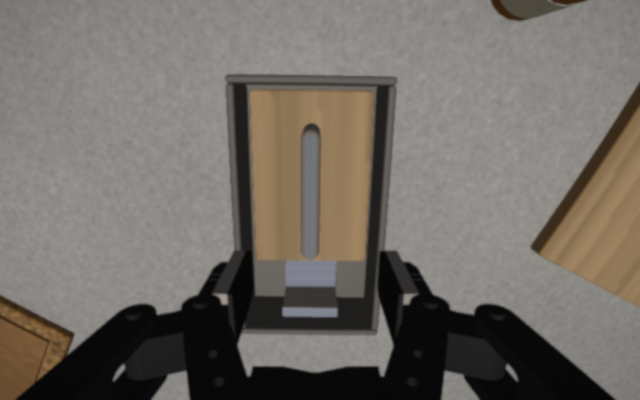

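The wrist view shows the handle running from (311,125) to (310.5,258), parallel to the finger direction. The tab is at (310,290).

```bash
python3 - <<'E'
from h import *
c=cam('wrist')
a=plane(c,311,125,.083);b=plane(c,310.5,258,.083);h=(a+b)/2;print(a,b,np.linalg.norm(a-b),h,np.degrees(np.arctan2(*(a-b)[[1,0]])))
h[2]=.081;go(h,111.6)
E
```

```text
[0.53979453 0.34235576 0.083     ] [0.44706791 0.30645977 0.083     ] 0.0994321258114426 [0.49343122 0.32440776 0.083     ] 21.16223796461385
t 10.35 q7 -86.2 rv [-0.03 -0.05 -0.02] d [ 0.0024 -0.0021  0.1217] dist 0.122
```

```bash
python3 drive.py '[0,0,0,0.0024,-0.002,0.05,0.055,0,0,0,0.0024,-0.002,0.1,0.055,0,0,0,0.0024,-0.002,0.1217,0.055,0,0,0,0.0024,-0.002,0.1217,0.055,0,0,0,0.0024,-0.002,0.1217,0.005,0,0,0,0.0024,-0.002,0.1217,0.005,0,0,0,0.0024,-0.002,0.1217,0.005,0,0,0,0.0024,-0.002,0.1217,0.005,0,0,0,0.0024,-0.002,0.1217,0.005]' 80
python3 drive.py '[0,0,0,0,0,-0.02,0.005,0,0,0,0,0,-0.05,0.005,0,0,0,0,0,-0.09,0.005,0,0,0,0,0,-0.13,0.005,0,0,0,0,0,-0.13,0.005,0,0,0,0,0,-0.13,0.005]'
python3 - <<'E'
from h import *
R,o=go(W(-120,0,150),85.05);print(o['contact_force'],o['ft_torque'])
go(W(-120,0,96),85.05)
E
```

```text
t: 11.48
position: [0.4935, 0.3256, 0.08]
ee_rot: [[0.929, 0.369, 0.002], [0.369, -0.929, 0.002], [0.002, -0.001, -1.0]]
contact_force: [-1.2, 0.8, 6.8]
gripper_width: 0.0114
grip_force: 77.9
t: 12.22
position: [0.4917, 0.3247, 0.2073]
ee_rot: [[0.929, 0.369, -0.002], [0.369, -0.929, -0.001], [-0.002, -0.0, -1.0]]
contact_force: [0.3, 0.7, -6.8]
gripper_width: 0.0115
grip_force: 78.4
t 12.22 q7 -86.5 rv [2.000e-02 1.100e-01 2.662e+01] d [-0.0497  0.3478  0.0594] dist 0.356
[ 0.2872964   0.69484986 -6.80704059] [-0.0332404  -0.01287413  0.00560542]
t 12.22 q7 -86.5 rv [2.000e-02 1.100e-01 2.662e+01] d [-0.0496  0.3478  0.1134] dist 0.369
```

```bash
python3 drive.py '[0,0,3,-0.005,0.03,0,0.005,0,0,6,-0.012,0.07,0,0.005,0,0,10,-0.018,0.12,0,0.005,0,0,14,-0.025,0.17,0,0.005,0,0,18,-0.032,0.22,0,0.005,0,0,22,-0.04,0.27,0,0.005,0,0,25,-0.046,0.32,0.02,0.005,0,0,26.6,-0.0497,0.3478,0.04,0.005,0,0,26.6,-0.0497,0.3478,0.06,0.005,0,0,26.6,-0.0497,0.3478,0.06,0.005,0,0,26.6,-0.0497,0.3478,0.06,0.005,0,0,26.6,-0.0497,0.3478,0.06,0.005]'
python3 - <<'E'
from h import *
S=cam('side','s2.png');R,o=go(W(-120,0,96),85.05);print(toP(o['position']))
b=cv2.imread('pics/s2.png')[110:290,180:420];cv2.imwrite('pics/s2c.png',cv2.resize(b,None,fx=3,fy=3,interpolation=cv2.INTER_CUBIC))
E
```

```text
t: 13.72
position: [0.5753, -0.0164, 0.1491]
ee_rot: [[0.996, -0.086, 0.001], [-0.086, -0.996, 0.0], [0.001, -0.0, -1.0]]
contact_force: [-0.9, 0.6, -5.8]
gripper_width: 0.0118
grip_force: 78.5
t 13.78 q7 -70.7 rv [-0.02 -0.06  0.05] d [-0.0015  0.0008  0.0551] dist 0.055
[-118.6    0.7  149.1]
```

View pics/s2c.png

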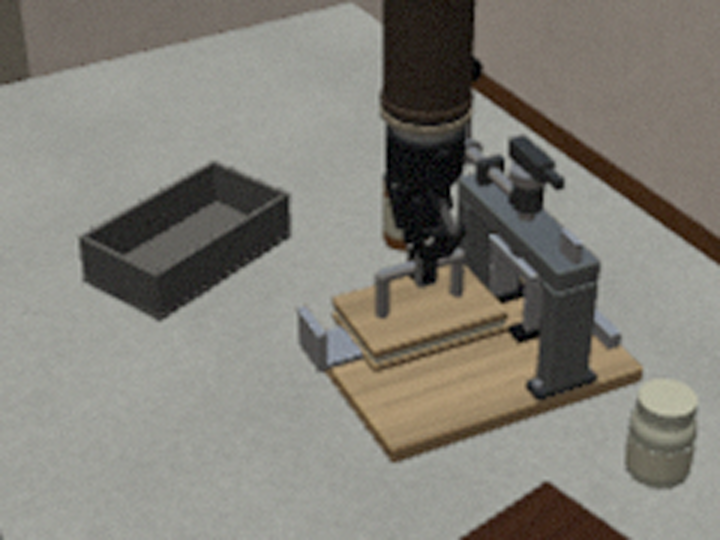

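The side crop shows the cassette level in the gripper above the bed, with its tab towards the open front. The pads are clear ahead and the tray is empty. I'll lower it.

```bash
python3 drive.py '[0,0,0,-0.0015,0.0008,0.02,0.005,0,0,0,-0.0015,0.0008,0.04,0.005,0,0,0,-0.0015,0.0008,0.052,0.005,0,0,0,-0.0015,0.0008,0.055,0.005,0,0,0,-0.0015,0.0008,0.055,0.005,0,0,0,-0.0015,0.0008,0.055,0.005]'
```

```text
t: 14.52
position: [0.573, -0.0171, 0.094]
ee_rot: [[0.996, -0.086, -0.001], [-0.086, -0.996, 0.001], [-0.001, -0.001, -1.0]]
contact_force: [-5.3, 2.3, 3.6]
gripper_width: 0.0114
grip_force: 79.7
```

```bash
python3 drive.py '[0,0,0,0,0,0,0.05,0,0,0,0,0,0,0.05,0,0,0,0,0,0,0.05,0,0,0,0,0,0,0.05,0,0,0,0,0,-0.05,0.05,0,0,0,0,0,-0.1,0.05,0,0,0,-0.06,0,-0.13,0.05,0,0,0,-0.06,0,-0.13,0.05,0,0,0,-0.06,0,-0.13,0.05]'
python3 - <<'E'
from h import *
R,o=go(W(-238,0,100),-4.95);print(toP(o['position']));c=cam('wrist','w5.png')
for q in [(-169,0,95),(-71,0,95),(-195,50,48),(-195,-50,48),(-45,50,48),(-45,-50,48)]: print(q,proj(c,W(*q)).round(1))
E
```

```text
t: 15.65
position: [0.5138, -0.0117, 0.2238]
ee_rot: [[0.996, -0.085, 0.001], [-0.085, -0.996, 0.001], [0.001, -0.001, -1.0]]
contact_force: [0.1, -0.3, -1.0]
gripper_width: 0.0503
grip_force: 0.0
t 15.65 q7 -77.3 rv [-1.000e-02 -9.000e-02 -8.995e+01] d [-0.0578  0.0002  0.1257] dist 0.138
[-1.803e+02  1.000e-01  2.238e+02]
(-169, 0, 95) [314.  180.2]
(-71, 0, 95) [314.   38.3]
(-195, 50, 48) [258.1 196. ]
(-195, -50, 48) [370.2 196.1]
(-45, 50, 48) [250.4  12.4]
(-45, -50, 48) [378.   12.5]
```

View pics/w5.png

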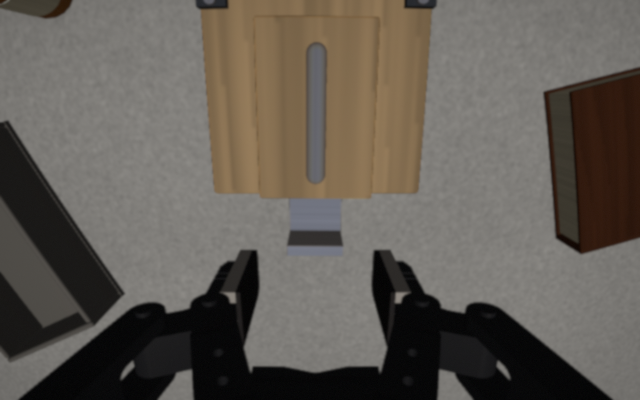

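The wrist view shows the cassette square on the bed. The board's front corners are at (259,197) and (373,197), against the bed's at (214,192) and (420,192). The tab's top edge is near (315,251). I'll turn and go above the tab.

```bash
python3 drive.py '[0,0,-10,0,0,0,0.03,0,0,-20,-0.02,0,0,0.03,0,0,-30,-0.04,0,0,0.03,0,0,-40,-0.0578,0,0,0.03,0,0,-50,-0.0578,0,0.02,0.03,0,0,-60,-0.0578,0,0.05,0.03,0,0,-70,-0.0578,0,0.08,0.03,0,0,-80,-0.0578,0,0.1,0.03,0,0,-90,-0.0578,0,0.1,0.03,0,0,-90,-0.0578,0,0.1,0.03,0,0,-90,-0.0578,0,0.1,0.03,0,0,-90,-0.0578,0,0.1,0.03]'
python3 - <<'E'
from h import *
R,o=go(W(-239,0,57),-4.95);print(toP(o['position']));c=cam('wrist','w6.png')
for q in [(-244,25,65),(-244,-25,65),(-234,25,65),(-234,-25,65)]: print(q,proj(c,W(*q)).round(1))
S=cam('side')
E
```

```text
t: 17.2
position: [0.4563, -0.0072, 0.1235]
ee_rot: [[0.089, 0.996, 0.0], [0.996, -0.089, -0.0], [-0.0, 0.0, -1.0]]
contact_force: [-0.3, -0.1, 1.2]
gripper_width: 0.0303
grip_force: 0.0
t 17.2 q7 4.8 rv [ 0.01  0.   -0.13] d [ 0.0005 -0.0011  0.0685] dist 0.069
[-237.9   -0.5  123.5]
(-244, 25, 65) [304.2 184.3]
(-244, -25, 65) [305.1 267.7]
(-234, 25, 65) [322.7 184.3]
(-234, -25, 65) [322.3 267.6]
```

View pics/w6.png

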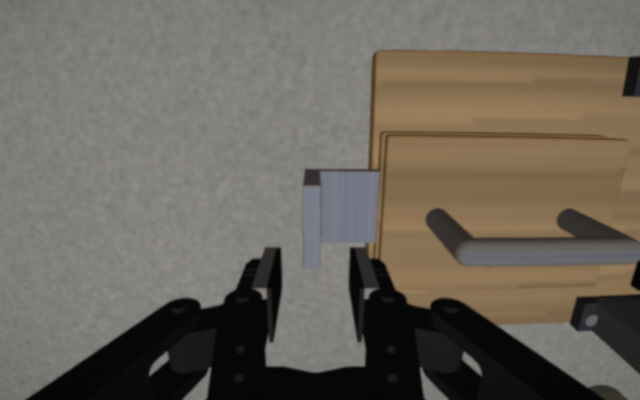

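The wrist view shows the tab top at columns 303.5–320 and rows 184–267, within 1 mm of prediction. That was the 11th picture I viewed, counting crops, which is one over the limit of 10. I'll view no more and check with numbers from here on.

```bash
python3 drive.py '[0,0,0,0.0005,-0.002,0.03,0.03,0,0,0,0.0005,-0.002,0.06,0.03,0,0,0,0.0005,-0.002,0.0685,0.03,0,0,0,0.0005,-0.002,0.0685,0.03,0,0,0,0.0005,-0.002,0.0685,0.002,0,0,0,0.0005,-0.002,0.0685,0.002,0,0,0,0.0005,-0.002,0.0685,0.002,0,0,0,0.0005,-0.002,0.0685,0.002]' 40
python3 - <<'E'
from h import *
R,o=go(W(-118+1,0,59),-4.95);print(toP(o['position']),o['contact_force'])
E
```

```text
t: 18.3
position: [0.4546, -0.0066, 0.056]
ee_rot: [[0.087, 0.996, 0.002], [0.996, -0.087, 0.001], [0.001, 0.001, -1.0]]
contact_force: [-2.1, -0.8, 7.0]
gripper_width: 0.0093
grip_force: 42.0
t 18.3 q7 10.4 rv [ 0.08 -0.04 -0.03] d [ 0.      0.1227 -0.0008] dist 0.123
[-2.397e+02  1.000e-01  5.600e+01] [-2.08116842 -0.84352714  7.01436311]
```

```bash
python3 drive.py '[0,0,0,0,0,-0.0025,0.002,0,0,0,0,0,-0.0025,0.002,0,0,0,0,0.02,-0.0025,0.002,0,0,0,0,0.04,-0.0025,0.002,0,0,0,0,0.055,-0.0025,0.002,0,0,0,0,0.055,-0.0025,0.002]'
python3 - <<'E'
from h import *
R,o=go(W(-118+1,0,59),-4.95);print(toP(o['position']),o['contact_force'],o['gripper_width'])
E
```

```text
t: 19.05
position: [0.5098, -0.0114, 0.0574]
ee_rot: [[0.086, 0.996, 0.001], [0.996, -0.086, -0.0], [-0.0, 0.001, -1.0]]
contact_force: [0.0, -0.4, -5.1]
gripper_width: 0.0093
grip_force: 40.4
t 19.05 q7 10.8 rv [0.05 0.02 0.  ] d [-0.      0.0673  0.0004] dist 0.067
[-184.3    0.    57.4] [ 0.01167175 -0.37412456 -5.10348909] 0.009296232756508531
```

```bash
python3 drive.py '[0,0,0,0,0.015,0,0.002,0,0,0,0,0.03,0,0.002,0,0,0,0,0.045,0,0.002,0,0,0,0,0.056,0,0.002,0,0,0,0,0.061,0,0.002,0,0,0,0,0.063,0,0.002,0,0,0,0,0.063,0,0.002]'
python3 - <<'E'
from h import *
R,o=go(W(-118,0,59),-4.95);print(toP(o['position']),o['contact_force'])
E
```

```text
t: 19.92
position: [0.5717, -0.0168, 0.0575]
ee_rot: [[0.086, 0.996, 0.0], [0.996, -0.086, -0.0], [-0.0, 0.0, -1.0]]
contact_force: [0.8, -0.4, -4.6]
gripper_width: 0.0093
grip_force: 40.3
t 19.93 q7 11.0 rv [ 0.02  0.   -0.  ] d [0.     0.0041 0.0005] dist 0.004
[-122.1   -0.    57.5] [ 0.76092055 -0.39987095 -4.63751499]
```

```bash
for k in 1 2; do python3 drive.py '[0,0,0,0,0.002,0,0.002,0,0,0,0,0.004,0,0.002,0,0,0,0,0.004,0,0.002]' | grep -E 'posi|contact'; done
```

```text
position: [0.5758, -0.0171, 0.0576]
contact_force: [-0.3, 0.2, -4.7]
position: [0.5776, -0.0175, 0.0569]
contact_force: [-7.7, -0.6, -2.8]
```

```bash
python3 drive.py '[0,0,0,0,0,0.0015,0.002,0,0,0,0,0,0.0027,0.002,0,0,0,0,0,0.0027,0.002]' | grep -E 'posi|contact'
python3 drive.py '[0,0,0,0,0,0,0.03,0,0,0,0,0,0,0.03,0,0,0,0,0,0,0.03,0,0,0,0,0,-0.05,0.03,0,0,0,0,0,-0.1,0.03,0,0,0,0,0,-0.15,0.03,0,0,0,0,0,-0.2,0.03,0,0,0,-0.0,-0.06,-0.25,0.03,0,0,0,0,-0.1,-0.28,0.05,0,0,0,0,-0.1,-0.28,0.05]'
python3 - <<'E'
from h import *
# numeric check: tab & board & knob in top image
T=cam('top','t4.png');S=cam('side','s4.png')
t=cv2.imread('pics/t4.png');hsv=cv2.cvtColor(t,cv2.COLOR_BGR2HSV)
def show(name,q): print(name,proj(T,W(*q)).round(1))
show('tab top out',(-122,0,65));show('tab in',(-112,0,65));show('boards edge',(-74,0,48))
u=proj(T,W(-117,0,65)).round().astype(int)
for dx in(-6,0,6): print([tuple(int(v) for v in t[y,u[0]+dx]) for y in range(u[1]-12,u[1]+10)])
print(u)
R,o=go(W(-7,125,350),85.05);go(W(-7,125,289),85.05)
E
```

```text
position: [0.5775, -0.0175, 0.056]
contact_force: [-16.9, 1.2, 20.8]
t: 22.3
position: [0.479, -0.009, 0.3378]
ee_rot: [[0.086, 0.996, 0.005], [0.996, -0.086, 0.003], [0.004, 0.005, -1.0]]
contact_force: [0.6, -0.2, 0.1]
gripper_width: 0.0501
grip_force: 0.0
tab top out [321.2 212.3]
tab in [321.4 208.6]
boards edge [322.1 195.9]
[(64, 79, 97), (65, 80, 98), (68, 84, 102), (67, 83, 100), (69, 85, 105), (72, 87, 107), (74, 89, 109), (78, 92, 112), (78, 93, 114), (78, 95, 115), (80, 96, 117), (81, 97, 117), (83, 100, 120), (85, 100, 120), (84, 101, 121), (84, 100, 121), (83, 100, 119), (83, 98, 118), (78, 97, 117), (77, 94, 115), (77, 92, 113), (74, 90, 109)]
[(66, 80, 98), (65, 80, 99), (65, 80, 99), (69, 84, 103), (68, 84, 103), (71, 87, 106), (72, 89, 109), (77, 92, 113), (76, 93, 113), (79, 95, 116), (80, 97, 118), (81, 97, 117), (83, 100, 120), (84, 101, 121), (82, 99, 119), (81, 99, 120), (82, 98, 118), (82, 99, 119), (80, 97, 118), (79, 95, 115), (75, 91, 112), (72, 89, 109)]
[(66, 80, 99), (63, 80, 100), (66, 81, 101), (65, 81, 101), (69, 84, 104), (70, 86, 106), (74, 90, 109), (73, 90, 110), (75, 93, 112), (79, 96, 116), (78, 95, 115), (80, 98, 118), (83, 99, 121), (80, 98, 118), (83, 99, 119), (83, 98, 120), (80, 97, 118), (78, 96, 117), (79, 96, 116), (79, 95, 116), (75, 93, 112), (73, 89, 110)]
[321 210]
t 22.4 q7 -5.1 rv [ 1.600e-01  3.000e-02 -8.996e+01] d [ 0.1245  0.2071 -0.0119] dist 0.242
t 22.4 q7 -5.1 rv [ 1.600e-01  3.000e-02 -8.996e+01] d [0.1244 0.207  0.0491] dist 0.246
```

```bash
python3 drive.py '[0,0,-10,0.03,0,-0.02,0.055,0,0,-20,0.06,0,-0.03,0.055,0,0,-30,0.1,0,-0.03,0.055,0,0,-40,0.1244,0.04,-0.03,0.055,0,0,-50,0.1244,0.08,-0.03,0.055,0,0,-60,0.1244,0.12,-0.03,0.055,0,0,-70,0.1244,0.16,-0.03,0.055,0,0,-80,0.1244,0.19,-0.03,0.055,0,0,-90,0.1244,0.207,-0.03,0.055,0,0,-90,0.1244,0.207,-0.03,0.055,0,0,-90,0.1244,0.207,-0.03,0.055,0,0,-90,0.1244,0.207,-0.03,0.055]'
python3 - <<'E'
from h import *
T=cam('top','t5.png');t=cv2.imread('pics/t5.png');S=cam('side','s5.png');s=cv2.imread('pics/s5.png')
def prof(C,img,P0,P1,n,k):
    out=[]
    for a in np.linspace(0,1,n):
        u=proj(C,np.array(P0)*(1-a)+np.array(P1)*a)
        out.append(int(cv2.getRectSubPix(img,(1,1),tuple(map(float,u)))[0,0][k]))
    return out
# sat (R-B) along press x at z=48, y=20: boards wood vs tongue/bed; at z=65 y=0 tab grey
d=np.zeros_like(t);d[...,0]=np.clip(t[...,2].astype(int)-t[...,0],0,255)
print('tab x -150..-100 step2',prof(T,d,W(-150,10,65),W(-100,10,65),26,0))
print('tab v',prof(T,t,W(-150,10,65),W(-100,10,65),26,1))
print('tongue->board x -100..-60',prof(T,d,W(-100,10,48),W(-60,10,48),21,0))
print('tab y -50..50 step4',prof(T,d,W(-117,-50,65),W(-117,50,65),26,0))
# knob in wrist view
w=cam('wrist','w7.png');g=w['pixels'].max(2);m=(g[150:330,262:370]<60).astype(np.uint8)
n,l,st,ce=cv2.connectedComponentsWithStats(m)
for i in range(1,n):
    if st[i,4]>200: print('blob',st[i],ce[i]+[262,150])
print('pred knob',proj(w,W(-7,125,289)).round(1),proj(w,W(-7,110,289)).round(1),proj(w,W(-7,140,289)).round(1))
go(W(-7,125,289),85.05)
E
```

```text
t: 23.9
position: [0.6965, 0.0976, 0.3647]
ee_rot: [[-0.996, 0.088, -0.0], [0.088, 0.996, 0.0], [0.0, 0.0, -1.0]]
contact_force: [0.1, 0.4, 0.5]
gripper_width: 0.055
grip_force: 0.0
tab x -150..-100 step2 [76, 76, 76, 77, 77, 76, 78, 78, 78, 78, 74, 54, 33, 14, 1, 0, 0, 0, 0, 0, 0, 0, 0, 0, 0, 0]
tab v [177, 177, 176, 177, 177, 178, 176, 177, 178, 178, 174, 147, 119, 100, 111, 149, 175, 184, 180, 167, 164, 172, 178, 177, 175, 174]
tongue->board x -100..-60 [0, 0, 0, 0, 0, 0, 0, 0, 0, 0, 0, 0, 34, 62, 78, 75, 73, 72, 71, 72, 71]
tab y -50..50 step4 [80, 80, 80, 78, 72, 75, 63, 0, 0, 0, 0, 0, 0, 0, 0, 0, 0, 0, 0, 40, 71, 49, 25, 11, 6, 7]
blob [  0   0  35  30 381] [286.24671916 160.40419948]
blob [  28   42   51   50 2228] [315.08931777 218.48294434]
pred knob [317.  220.5] [292.4 220.5] [341.6 220.5]
t 24.05 q7 78.9 rv [ 0.02  0.03 -0.02] d [-0.0005  0.0003  0.0782] dist 0.078
```

```bash
python3 drive.py '[0,0,0,-0.0005,0,0.03,0.055,0,0,0,-0.0005,0,0.06,0.055,0,0,0,-0.0005,0,0.0782,0.055,0,0,0,-0.0005,0,0.0782,0.055,0,0,0,-0.0005,0,0.0782,0.02,0,0,0,-0.0005,0,0.0782,0.02,0,0,0,-0.0005,0,0.0782,0.02,0,0,0,-0.0005,0,0.0782,0.02]' 30
python3 - <<'E'
from h import *
o=bot.get_obs();print(toP(o['position']))
T=cam('top');t=T['pixels'].astype(int);d=np.clip(t[...,0]-t[...,2],0,255).astype(np.float32)
def edge(P0,P1,n=41):
    v=np.array([cv2.getRectSubPix(d,(1,1),tuple(map(float,proj(T,P0*(1-a)+P1*a))))[0,0] for a in np.linspace(0,1,n)]);return v.round().astype(int)
print(edge(W(-100,20,48),W(-60,20,48),21));print(edge(W(-100,-20,48),W(-60,-20,48),21))
# nut pointer angle: dark pixels near bar at z~.25
g=t.max(2);P=[]
for v in range(130,190):
    for u in range(290,370):
        if g[v,u]<62:
            q=toP(plane(T,u,v,.25))
            if abs(q[0])<25 and -56<q[1]<-10: P.append(q[:2])
P=np.array(P);print(len(P));
if len(P)>5: f=cv2.fitLine(P.astype(np.float32),cv2.DIST_L2,0,.01,.01).ravel();print(f)
E
```

```text
t: 25.05
position: [0.698, 0.0976, 0.2882]
ee_rot: [[-0.996, 0.086, 0.002], [0.086, 0.996, 0.001], [-0.002, 0.001, -1.0]]
contact_force: [-0.8, 1.3, 5.5]
gripper_width: 0.0291
grip_force: 32.0
[ -6.2 124.8 288.2]
[ 0  0  0  0  0  0  0  0  0  0  0  8 41 60 69 68 68 68 68 67 66]
[ 0  0  0  0  0  0  0  0  0  0  0  9 40 61 71 73 73 73 73 72 73]
5
```

The cassette edge is square: both profiles match. I'll check the nut's angle numerically from the saved wrist picture before closing the lever.

```bash
python3 - <<'E'
import cv2,numpy as np
w=cv2.imread('pics/w3.png');g=w.max(2)
for v in range(170,282,8):
    r=g[v,285:345].astype(int);k=np.where(r<62)[0];b=np.where((w[v,270:360].max(1)<115))[0]
    print(v,len(k),k.mean()+285 if len(k) else None,[int(x) for x in r[20:40:2]])
E
```

```text
170 30 314.5 [55, 54, 53, 54, 55, 54, 53, 54, 54, 54]
178 31 315.0967741935484 [55, 55, 54, 55, 55, 55, 54, 55, 55, 57]
186 28 314.5 [56, 54, 53, 54, 55, 55, 56, 55, 56, 55]
194 28 314.5 [55, 54, 54, 55, 55, 55, 55, 55, 56, 55]
202 28 314.5 [55, 54, 54, 55, 56, 56, 55, 56, 57, 56]
210 28 314.5 [55, 55, 54, 56, 55, 56, 56, 57, 56, 57]
218 28 314.5 [55, 55, 54, 57, 56, 56, 56, 56, 56, 56]
226 29 314.0 [55, 54, 54, 55, 57, 55, 56, 56, 56, 56]
234 28 314.5 [56, 55, 54, 56, 56, 56, 56, 57, 56, 56]
242 28 314.5 [55, 55, 55, 56, 57, 56, 55, 56, 57, 56]
250 14 314.5 [80, 65, 49, 50, 50, 51, 51, 49, 57, 76]
258 13 314.0 [89, 73, 52, 53, 54, 53, 54, 50, 62, 87]
266 13 314.0 [90, 73, 52, 52, 54, 53, 54, 50, 70, 90]
274 13 314.0 [90, 75, 51, 53, 54, 53, 53, 50, 70, 90]
```

```bash
python3 drive.py '[0,0,0,0.008,0,0.001,0.02,0,0,0,0.0189,0,0.0032,0.02,0,0,0,0.031,0,0.0074,0.02,0,0,0,0.043,0,0.0132,0.02,0,0,0,0.0637,0,0.0291,0.02,0,0,0,0.0796,0,0.0498,0.02,0,0,0,0.087,0,0.0656,0.02,0,0,0,0.0915,0,0.0824,0.02,0,0,0,0.093,0,0.0995,0.02,0,0,0,0.093,0,0.103,0.02,0,0,0,0.093,0,0.103,0.02]'
python3 - <<'E'
from h import *
o=bot.get_obs();print(toP(o['position']))
E
```

```text
t: 26.48
position: [0.6043, 0.1055, 0.1838]
ee_rot: [[-0.996, 0.086, -0.001], [0.086, 0.996, 0.0], [0.001, 0.0, -1.0]]
contact_force: [-3.6, 1.5, 1.4]
gripper_width: 0.0295
grip_force: 40.8
[-100.2  124.7  183.8]
```

```bash
python3 drive.py '[0,0,0,0,0,0,0.055,0,0,0,0,0,0,0.055,0,0,0,0,0,0,0.055,0,0,0,0,0,-0.05,0.055,0,0,0,0,0,-0.1,0.055,0,0,0,0.05,0.05,-0.15,0.055,0,0,0,0.1,0.1,-0.17,0.055,0,0,0,0.15,0.15,-0.17,0.055,0,0,0,0.18,0.2,-0.17,0.055,0,0,0,0.18,0.25,-0.17,0.055,0,0,0,0.18,0.25,-0.17,0.055,0,0,0,0.18,0.25,-0.17,0.055]'
python3 - <<'E'
from h import *
T=cam('top','t6.png');S=cam('side','s6.png')
t=cv2.imread('pics/t6.png');s=cv2.imread('pics/s6.png')
def blob(img,box,vmax):
    g=img.max(2);x0,y0,x1,y1=box;m=(g[y0:y1,x0:x1]<vmax).astype(np.uint8)
    n,l,st,ce=cv2.connectedComponentsWithStats(m);i=1+np.argmax(st[1:,4]);return ce[i]+[x0,y0],st[i]
kt,a=blob(t,(260,180,282,202),70);ks,b=blob(s,(300,152,315,172),70)
p,e=tri(T,kt,S,ks);print(kt,a,ks,b,toP(p),e)
d=np.clip(T['pixels'][...,0].astype(int)-T['pixels'][...,2],0,255).astype(np.float32)
for y in(20,-20,0): print([int(cv2.getRectSubPix(d,(1,1),tuple(map(float,proj(T,W(x,y,48)))))[0,0]) for x in range(-100,-58,2)])
P=[]
g=t.max(2)
for v in range(130,190):
    for u in range(290,370):
        if g[v,u]<75:
            q=toP(plane(T,u,v,.237))
            if abs(q[0])<20 and -57<q[1]<30: P.append(q[:2])
P=np.array(P);f=cv2.fitLine(P.astype(np.float32),cv2.DIST_L2,0,.01,.01).ravel();print(len(P),f,P[P[:,1]<-35].mean(0))
# bystanders moved? difference to first picture
t1=cv2.imread('pics/top1.png').astype(int)
for n,(x0,y0,x1,y1) in dict(bottle=(218,148,248,184),jar=(388,146,420,182),book=(396,200,464,272)).items(): print(n,abs(t1-t)[y0:y1,x0:x1].mean())
E
```

```text
t: 27.98
position: [0.4467, 0.3707, 0.3532]
ee_rot: [[-0.996, 0.084, -0.0], [0.084, 0.996, -0.001], [0.0, -0.001, -1.0]]
contact_force: [0.1, -1.0, -0.4]
gripper_width: 0.0551
grip_force: 0.0
[270.45299145 191.53846154] [  5   7  12  10 117] [307.62650602 165.43373494] [ 3  8 11 12 83] [-100.2  125.3  190.7] 0.00043650426724542587
[0, 0, 0, 0, 0, 0, 0, 0, 0, 0, 0, 6, 34, 50, 57, 56, 57, 57, 56, 56, 55]
[0, 0, 0, 0, 0, 0, 0, 0, 0, 0, 0, 8, 34, 51, 59, 61, 61, 61, 61, 62, 60]
[0, 0, 0, 0, 0, 0, 0, 0, 0, 0, 0, 3, 20, 44, 59, 63, 64, 63, 63, 63, 63]
254 [ 6.5291221e-03  9.9997866e-01 -2.6759841e+00 -7.9681101e+00] [ -2.85       -44.48157895]
bottle 1.8703703703703705
jar 2.142361111111111
book 2.025394880174292
```

```bash
python3 -c "
from h import *
print(bot.hand_in())"
```

```text
the job is handed in; nothing more can be done
None
```

I handed the job in at about 28 s: final camera checks show the nut within 0.4° of the rib, the cassette square and still at the back stop, the lever closed with the robot clear, and the bottle, jar and book unmoved; clamp force was not measured, and I viewed 11 pictures, one over the limit of 10.

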